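Close out the batch: clamp and load the cooling carrier, zero the counter

ROBOT

A 6-joint arm with a two-finger parallel gripper is mounted at the origin on the work surface. World frame = base frame: x ahead of the robot, y to its left, z up, the work surface at z = 0. Lengths are in mm, angles in rad, forces in N, time in s.
With the tool pointing down it reaches from about 275 to 1000 mm from the base axis. Payload 8.4 kg.
Tool frame: the origin (TCP) lies on the centre line of the jaws, within the pads' length; the fingertips stand r.tip_reach ahead of it and the grasp point (between the pads) lies 11 mm behind it (r.tip_reach is the distance from the TCP to the fingertips, in mm); z points along the fingers, y is the line along which they close (so a half turn about z gives the same grasp; the last joint's range is limited). The gripper opens to 85 mm and grips with 20 to 120 N. Pads are 22 mm wide; open, the fingers measure 114 mm over their backs; the gripper's body (76 mm by 85 mm) begins 54 mm behind the grasp point. The pads swing forward as they close: fully open they stand 13 mm farther back than shut.
Start: joints at [-1.315, 0.353, 1.633, -0, 1.155, -0.002], TCP at [159.345, -604.349, 239.281] pointing down, gripper open.
Joint ranges: [-2.63, 2.63], [-0.92, 2.1], [0.06, 2.66], [-1.3, 4.44], [0, 2.69], [-3.02, 3.02]. Speed limits (rad/s): [2.22, 2.22, 2.79, 3.14, 3.14, 3.14].

INTERFACE

Orientations are given as [roll, pitch, yaw] about the fixed x, y, z axes, in that order (R = Rz(yaw) Ry(pitch) Rx(roll)).
In Python, from rig import r gives the robot as it stands.
- The arm moves only by the tool carry_out, never from a script. Its argument "targets" is a list of rows, each an object with "dp": the shift along the tool's x, y, z in mm, a list of three; "yaw": the turn about the tool's z in degrees. A call has 1 to 12 rows; each row is the pose to reach, as a shift and turn from the pose commanded when the call began, along the tool's axes at that moment; what a row does not reach only later rows make up. A row lasts 1/8 s, in which the tool goes at most 62.5 mm and 10.7 degrees, less where a joint would pass 70% of its speed; a pose out of reach is approached as far as the arm can. A call with a gripper value outside its range is refused whole. "fingers" is the opening, from -1 (shut) to 1 (fully open), so that 0 is half open, set as the call begins (left out, the last holds). The fingers move at their own pace and stop on an object; "grip_force" is the grip in N (left out, the last holds). Time passes only in rows, so rows that repeat a pose let the fingers close. It gives the time, the measured TCP pose, the force, the opening and the grip force at its end, in the units of the state.
- r.sense(): the state, without advancing time (a new reading comes with each control period).
- r.grab_frame(name): name is "scene" or "top" or "wrist"; returns the picture (384x512x3 uint8, red, green, blue); there is no depth.
- r.get_calibration(name): a dict with "fx", "fy", "cx", "cy" (pixels), "rvec" (rotation vector, rad) and "tvec" (3), from world to camera coordinates, as OpenCV has them. Camera axes: x right, y down, z forward; pixel columns grow to the right and rows downward; lengths in mm; the calibration is good to about 2 mm. A picture is of the moment at which its call begins: read the wrist's pose just before it. get_calibration takes no time and is no camera call; for the wrist camera it gives the pose at the moment of the call.
- r.sign_off(): hands the job in; it is judged then, once.
The state is a dict: "clock": time; "qpos": joint angles; "qvel": joint speeds; "joint_efforts": joint torques, N m; "eef_pos": TCP position; "tcp_rot": TCP orientation; "contact_force": force on the tool from outside, world axes, zero at the start; "wrist_torque": the same for the moment, N m; "opening": opening from 0.0 (shut) to 1.0 (fully open); "grasp_force": force on a finger pad.
Only numpy, scipy, OpenCV 4.12 (cv2) and the standard library are available. Lean on these libraries where they do the work, as an engineer would, in place of code of your own. Each camera call takes 0.05 s, during which the arm holds its last target. There are 200 camera calls.

TASK

First screw the brass nut on the cooling carrier down until it is tight, then stand every mini panettone on the bench upright on the carrier's wooden board. When they are all on, turn the batch counter beside the orange marker all the way back to its zero stop, leaving the counter beside the blue marker as it is, and only then press the green button to start the next batch. Don't knock the shaker or the honey jar about, and leave the nut tight and all the panettoni standing on the board.

Things in the scene. Friction and masses are not known exactly. Their poses are not given: they have to be found in the camera images.
- console: grey counter console, fixed: box 280 mm (its x) by 130 mm (y) by 50 mm high. Origin: centre of its underside, z up. It carries two counter knobs at x = -80 (a) and +80 mm (b), y = -12 mm, a button between them, and two coloured markers beside the knobs on its +y side
- counter_a (a joint): batch counter a (the knob nearer the robot), rad: 0 = pointer hard against the zero stop; grows as the knob turns clockwise seen from above, up to 5.4. Turn it counter-clockwise to go back to zero. It has light friction (0.06 N m) and stays where it is left
- counter_a_grip (a point): on the vertical axis of counter a's black knob: a foot disc (44 mm wide, top 18 mm below this point) carrying a grip bar 42 mm long, 14 mm wide, its top 14 mm above this point. The frame turns with the knob: bar along its x, red pointer end at -x; at zero the pointer shows towards the console's -x, at the thick green tick on the white dial
- counter_a_point (a point): pointer end of counter a's grip bar, 21 mm from the axis, at the height of the grip point
- counter_b (a joint): batch counter b (the knob farther from the robot), rad: 0 = pointer hard against the zero stop; grows as the knob turns clockwise seen from above, up to 5.4. Turn it counter-clockwise to go back to zero. It has light friction (0.06 N m) and stays where it is left
- counter_b_grip (a point): on the vertical axis of counter b's black knob: a foot disc (44 mm wide, top 18 mm below this point) carrying a grip bar 42 mm long, 14 mm wide, its top 14 mm above this point. The frame turns with the knob: bar along its x, red pointer end at -x; at zero the pointer shows towards the console's -x, at the thick green tick on the white dial
- counter_b_point (a point): pointer end of counter b's grip bar, 21 mm from the axis, at the height of the grip point
- marker_orange: orange round marker, 26 mm in diameter, 9 mm high, fixed on the console top about 60 mm from the axis of one of the two knobs: that counter is the one to reset. Origin: centre of its underside
- marker_blue: blue round marker of the same size beside the other knob: that counter must be left as it is. Origin: centre of its underside
- start_button (a joint): green push button on the console, m: 0 = out, 0.006 = fully pressed (down). Springs back; 5 N holds it fully down; it counts as pressed from 0.004
- start_button_top (a point): centre of the button's top face (26 mm in diameter), 22 mm above the console top; its black housing is 42 mm wide and 12 mm high
- carrier: cooling carrier, fixed: light wooden board 210 mm (x) by 200 mm (y), top 6 mm above the origin, which is the centre of its underside; z up. At its -x end (x = -180 to -95 mm, 90 mm wide) is its clamp, 12 mm high, with a 12 mm stud at x = -140 mm rising to 50 mm; its strap overlaps the board by 10 mm (x = -105 to -95 mm, |y| < 40 mm)
- clamp_nut (a joint): brass clamp nut, rad: 0 = tight against its stop; grows as it is unscrewed counter-clockwise seen from above, up to 6.28. Turn it clockwise to tighten; it sinks 0.6 mm per rad. Friction 0.12 N m
- nut_grip (a point): centre of the round knurled nut (36 mm in diameter, 20 mm high, its faces 10 mm above and below this point), on the stud's vertical axis; the stud stands up to 16 mm above the nut's top when tight. The frame turns with the nut; a red line on its top lies along -x and shows towards the carrier's -x, in line with the red line on the strap, when the nut is tight
- bread0: mini panettone: dark brown paper mould, upright cylinder 52 mm in diameter and 42 mm high, with a golden dome above it (at most 53 mm wide, 64 mm high in all), about 90 g. Origin: centre of its underside, z up. None when this one is absent
- bread1: mini panettone: dark brown paper mould, upright cylinder 52 mm in diameter and 42 mm high, with a golden dome above it (at most 53 mm wide, 64 mm high in all), about 90 g. Origin: centre of its underside, z up. None when this one is absent
- bread2: mini panettone: dark brown paper mould, upright cylinder 52 mm in diameter and 42 mm high, with a golden dome above it (at most 53 mm wide, 64 mm high in all), about 90 g. Origin: centre of its underside, z up. None when this one is absent
- bread3: mini panettone: dark brown paper mould, upright cylinder 52 mm in diameter and 42 mm high, with a golden dome above it (at most 53 mm wide, 64 mm high in all), about 90 g. Origin: centre of its underside, z up. None when this one is absent
- bread4: mini panettone: dark brown paper mould, upright cylinder 52 mm in diameter and 42 mm high, with a golden dome above it (at most 53 mm wide, 64 mm high in all), about 90 g. Origin: centre of its underside, z up. None when this one is absent
- shaker: steel sugar shaker standing among the panettoni, 49 mm in diameter, 86 mm high. Origin: centre of its underside
- honey: amber honey jar, 60 mm in diameter, 85 mm high, beyond the panettoni. Origin: centre of its underside

How it is judged (in metres and radians):
On the way, in this order (a step that is already met when the one before it is completed fails the run):
1. the carrier's nut is screwed down tight (value of joint clamp_nut below 0.1 rad), for 0.2 s.
2. every panettone stands on the carrier's board (x of bread0 in the frame of carrier between -0.095 and 0.095 m and y of bread0 in the frame of carrier between -0.09 and 0.09 m and z of bread0 in the frame of carrier between 0.003 and 0.011 m and angle between each of bread0, bread1, bread2, bread3, bread4's own z axis and vertical below 0.12 rad and x of bread1 in the frame of carrier between -0.095 and 0.095 m and y of bread1 in the frame of carrier between -0.09 and 0.09 m and z of bread1 in the frame of carrier between 0.003 and 0.011 m and x of bread2 in the frame of carrier between -0.095 and 0.095 m and y of bread2 in the frame of carrier between -0.09 and 0.09 m and z of bread2 in the frame of carrier between 0.003 and 0.011 m and x of bread3 in the frame of carrier between -0.095 and 0.095 m and y of bread3 in the frame of carrier between -0.09 and 0.09 m and z of bread3 in the frame of carrier between 0.003 and 0.011 m and x of bread4 in the frame of carrier between -0.095 and 0.095 m and y of bread4 in the frame of carrier between -0.09 and 0.09 m and z of bread4 in the frame of carrier between 0.003 and 0.011 m), for 0.2 s.
3. the counter beside the orange marker is at its zero stop, the other one as it was (((horizontal distance between marker_orange and counter_a_grip below 0.1 m and value of joint counter_a below 0.08 rad and distance of counter_b_point from where it was at the start of the episode below 0.007 m) or (horizontal distance between marker_orange and counter_b_grip below 0.1 m and value of joint counter_b below 0.08 rad and distance of counter_a_point from where it was at the start of the episode below 0.007 m))), for 0.2 s.
4. the green button is pressed (((horizontal distance between marker_orange and counter_a_grip below 0.1 m and value of joint counter_a below 0.08 rad and distance of counter_b_point from where it was at the start of the episode below 0.007 m) or (horizontal distance between marker_orange and counter_b_grip below 0.1 m and value of joint counter_b below 0.08 rad and distance of counter_a_point from where it was at the start of the episode below 0.007 m)) and value of joint start_button above 0.004 m).
At the end, for the whole second after the job is handed in: Nut within 0.1 rad of tight; every panettone upright (0.12 rad), released and still, its centre within 95 mm (x) and 90 mm (y) of the board centre; orange-marked counter within 0.08 rad of zero, the other unmoved (pointer end under 7 mm); button pressed after the reset and out again (all of step 2 and value of joint clamp_nut below 0.1 rad and linear speed of each of bread0, bread1, bread2, bread3, bread4 below 0.02 m/s and contact force between each of bread0, bread1, bread2, bread3, bread4 and the fingers below 0.2 N and ((horizontal distance between marker_orange and counter_a_grip below 0.1 m and value of joint counter_a below 0.08 rad and distance of counter_b_point from where it was at the start of the episode below 0.007 m) or (horizontal distance between marker_orange and counter_b_grip below 0.1 m and value of joint counter_b below 0.08 rad and distance of counter_a_point from where it was at the start of the episode below 0.007 m)) and value of joint start_button below 0.002 m); the robot touches nothing.
It fails at once if the counter beside the blue marker is turned (horizontal distance between marker_orange and counter_b_grip below 0.1 m and distance of counter_a_point from where it was at the start of the episode above 0.009 m).
It fails at once if the counter beside the blue marker is turned (horizontal distance between marker_orange and counter_a_grip below 0.1 m and distance of counter_b_point from where it was at the start of the episode above 0.009 m).
It fails at once if the shaker is knocked over or shoved more than 6 cm (angle between shaker's own z axis and vertical above 0.6 rad or distance of shaker from where it was at the start of the episode above 0.06 m).
It fails at once if the honey jar is knocked over or shoved more than 6 cm (angle between honey's own z axis and vertical above 0.6 rad or distance of honey from where it was at the start of the episode above 0.06 m).
Of bread0, bread1, bread2, bread3, bread4 only 3 to 5 are there at a start; the rules pass over those that are not, and their reading is None.
At some moment in a run one of bread0, bread1, bread2, bread3, bread4 may be knocked a few centimetres aside while the robot is not near it.
It also fails if it takes over 210 s, if anything falls off the work surface, if the arm or the gripper's body presses on something with over 40 N, if the wrist force passes 120 N, or if a joint passes its speed limit or range.

## Working session

There is one attempt and no reset: what is moved stays moved. The work goes in short steps, Python scripts to look and compute and a tool call to move; the robot and the scene stay as the last step left them, time stands still between calls to the robot, and variables do not carry over. Pictures are saved under pics/ and viewed, at most 14 in all, crops included, and the job is handed in when it is done.

Besides the shell and the picture viewer there is one more tool, called after "Request:" as name([rows], argument=value, ...), one row to a line, values as JSON. carry_out: Moves the arm, as the interface text tells. Its arguments: {"type":"object","properties":{"targets":{"type":"array","items":{"type":"object","properties":{"dp":{"type":"array","items":{"type":"number"}},"yaw":{"type":"number"}}}},"fingers":{"type":"number"},"grip_force":{"type":"number"}},"required":["targets"]}

```bash
mkdir -p pics; ls
cat > h.py <<'E'
import numpy as np, cv2
from rig import r
def save(n,img): cv2.imwrite('pics/'+n+'.png',img[:,:,::-1])
def cal(n):
    c=r.get_calibration(n);K=np.array([[c['fx'],0,c['cx']],[0,c['fy'],c['cy']],[0,0,1.]])
    R=cv2.Rodrigues(np.array(c['rvec'],float))[0];t=np.array(c['tvec'],float).ravel();return K,R,t
def ray(C,u,v):
    K,R,t=C;d=R.T@np.linalg.inv(K)@np.array([u,v,1.]);return -R.T@t,d/np.linalg.norm(d)
def onz(C,u,v,z):
    o,d=ray(C,u,v);return o+d*(z-o[2])/d[2]
def proj(C,p):
    K,R,t=C;q=K@(R@np.array(p,float)+t);return q[:2]/q[2]
def tri(A,B):
    # A,B: (C,u,v); returns midpoint, gap
    (o1,d1),(o2,d2)=ray(*A),ray(*B);M=np.array([d1,-d2]).T
    s=np.linalg.lstsq(M,o2-o1,rcond=None)[0];p,q=o1+s[0]*d1,o2+s[1]*d2
    return (p+q)/2,np.linalg.norm(p-q)
def blobs(m,amin=40):
    n,l,s,c=cv2.connectedComponentsWithStats(m.astype(np.uint8));
    return [(int(s[i,4]),c[i].round(1).tolist(),s[i,:4].tolist()) for i in range(1,n) if s[i,4]>=amin]
E
python3 - <<'E'
from h import *
print(r.sense(), r.tip_reach)
for n in('scene','top','wrist'):
    C=cal(n);print(n,C[0][0,0],(-C[1].T@C[2]).round(),C[1].round(2).tolist())
a=r.grab_frame('top');b=r.grab_frame('scene');save('t0',a);save('s0',b)
save('t0b',cv2.resize(a,(800,600),interpolation=2));save('s0b',cv2.resize(b,(800,600),interpolation=2))
E
```

```text
pics
{'clock': 0.0, 'qpos': array([-1.31539872e+00,  3.53654827e-01,  1.63412479e+00,  2.13149840e-06,
        1.15516717e+00, -2.42608150e-03]), 'qvel': array([ 4.89932521e-04, -2.93962148e-05, -9.62598556e-04,  1.47473810e-03,
        1.55829650e-03, -1.04044126e-03]), 'joint_efforts': array([ 1.20103363e-03, -6.05252123e+01, -3.42066765e+01,  7.03709202e-05,
        9.48343717e-03,  5.13892417e-05]), 'eef_pos': array([ 159.2319363 , -603.91158322,  238.56148546]), 'tcp_rot': array([-3.14023853e+00, -5.23408538e-06,  2.57822821e-01]), 'contact_force': array([ 0.56236069,  0.14821395, -0.03606862]), 'wrist_torque': array([ 0.01552775, -0.01336252,  0.01296964]), 'grasp_force': 0.0, 'opening': 1.0002954138557318} 8.0
scene 352.277772058723 [ 958. -591.  637.] [[0.83, 0.55, 0.02], [0.37, -0.53, -0.76], [-0.41, 0.64, -0.64]]
top 448.2597701862121 [ 313.  -13. 1300.] [[-0.08, -1.0, 0.0], [-0.98, 0.08, -0.21], [0.21, -0.02, -0.98]]
wrist 297.20952545576284 [ 224. -586.  373.] [[0.25, -0.97, -0.0], [-0.93, -0.25, 0.27], [-0.26, -0.07, -0.96]]
```

View pics/t0b.png

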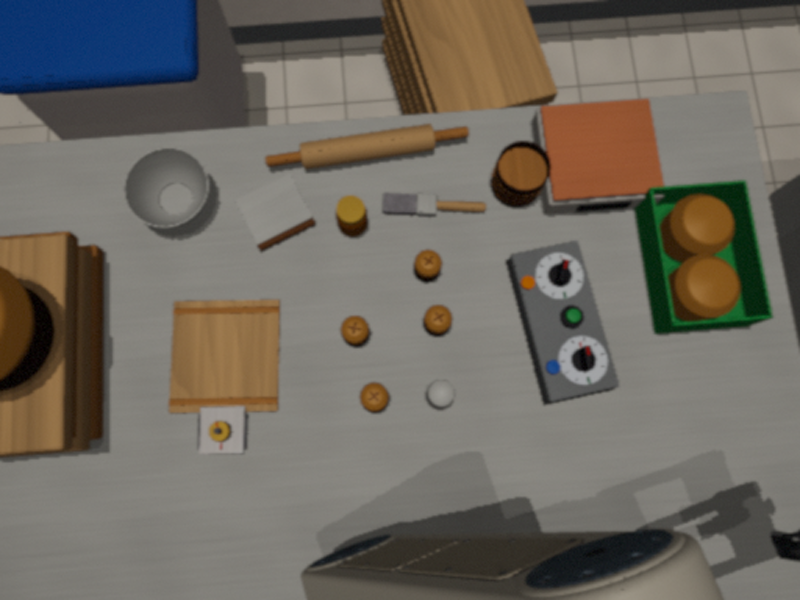

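View pics/s0b.png

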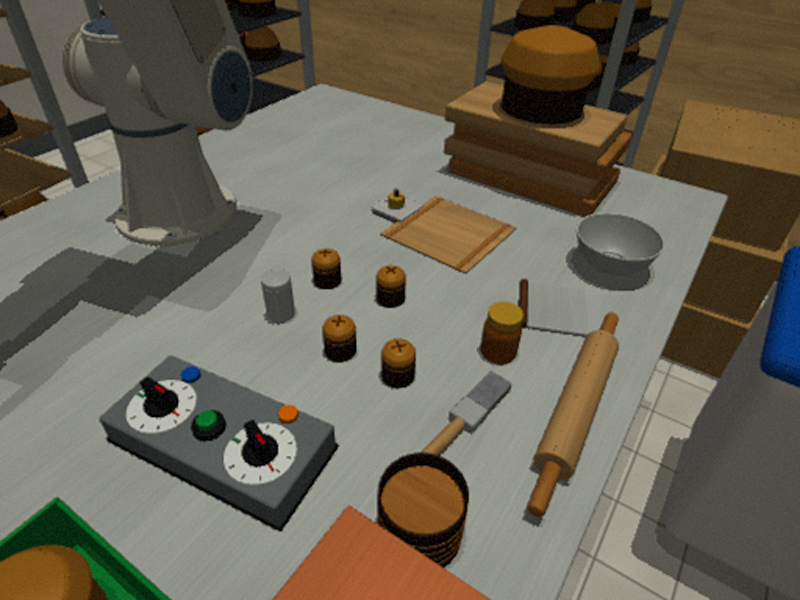

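The top view shows four panettoni at (428,264), (438,319), (355,330) and (374,397) in 800x600 pixels. The board is at (225,355), the nut at (219,431), the shaker at (440,393), and the honey at (351,213). The console is at (563,322), with orange beside the far knob b and blue beside knob a.

```bash
cat > m.py <<'E'
from h import *
T=cv2.imread('pics/t0.png')[:,:,::-1];S=cv2.imread('pics/s0.png')[:,:,::-1];CT,CS=cal('top'),cal('scene')
def hsv(i): return cv2.cvtColor(np.ascontiguousarray(i),cv2.COLOR_RGB2HSV)
def mk(i,lo,hi): return cv2.inRange(hsv(i),lo,hi)>0
E
python3 - <<'E'
from m import *
s=.64
for nm,im in(('T',T),('S',S)):
    H=hsv(im)
    pts={'T':[(428,262),(438,318),(355,330),(374,397),(560,275),(572,316),(528,283),(553,368),(440,393),(351,205),(219,431),(225,355)],'S':[(398,350),(340,325),(390,272),(325,258),(288,412),(190,373),(208,420),(396,199)]}[nm]
    for p in pts: print(nm,p,H[int(p[1]*s),int(p[0]*s)])
for nm,im,C in(('T',T,CT),('S',S,CS)):
    H=hsv(im)
    for k,lo,hi in(('dome',(10,130,90),(20,255,255)),('orange',(5,200,180),(12,255,255)),('blue',(105,150,120),(125,255,255)),('green',(50,150,60),(80,255,255)),('nut',(18,140,100),(30,255,255))):
        for b in blobs(mk(im,lo,hi),20):
            if b[0]<600: print(nm,k,b, onz(C,*b[1],{'dome':50,'orange':59,'blue':59,'green':72,'nut':40}[k]).round())
E
```

```text
T (428, 262) [ 15 187 109]
T (438, 318) [ 15 184 108]
T (355, 330) [ 16 173 127]
T (374, 397) [ 14 166 118]
T (560, 275) [150  48  16]
T (572, 316) [ 68 166 117]
T (528, 283) [ 17 255 166]
T (553, 368) [108 194 134]
T (440, 393) [ 23  13 153]
T (351, 205) [ 21 190 145]
T (219, 431) [ 7 38 60]
T (225, 355) [ 17 132 149]
S (398, 350) [ 17 227 148]
S (340, 325) [ 16 211 139]
S (390, 272) [ 17 217 133]
S (325, 258) [ 17 188 149]
S (288, 412) [ 14 255 188]
S (190, 373) [107 245 134]
S (208, 420) [ 70 255 109]
S (396, 199) [ 22 206 147]
T dome (239, [263.5, 35.6], [251, 0, 26, 71]) [1072. -123.   50.]
T dome (99, [295.0, 131.9], [281, 130, 29, 5]) [ 753. -187.   50.]
T dome (198, [273.6, 167.8], [266, 160, 16, 16]) [ 649. -115.   50.]
T dome (65, [337.3, 180.4], [333, 176, 9, 9]) [ 597. -294.   50.]
T dome (89, [1.2, 200.7], [0, 186, 4, 30]) [615. 664.  50.]
T dome (215, [280.1, 203.5], [272, 196, 17, 16]) [ 543. -123.   50.]
T dome (214, [226.6, 210.4], [219, 203, 17, 16]) [536.  29.  50.]
T dome (234, [239.1, 253.6], [231, 245, 17, 18]) [412.   3.  50.]
T dome (27, [137.7, 273.0], [134, 
[... 1797 characters left out ...]
, 295, 21, 33]) [ 914. -196.   50.]
S blue (595, [506.3, 205.6], [497, 165, 15, 69]) [1127.  291.   59.]
S blue (66, [121.0, 238.2], [116, 235, 11, 8]) [ 438. -318.   59.]
S green (111, [131.6, 267.6], [125, 263, 14, 11]) [ 527. -364.   72.]
S green (492, [59.2, 348.2], [0, 319, 108, 65]) [ 556. -537.   72.]
S green (450, [67.9, 369.5], [47, 348, 41, 36]) [ 597. -549.   72.]
S nut (36, [421.4, 104.4], [417, 98, 9, 14]) [808. 779.  40.]
S nut (21, [252.2, 126.1], [249, 124, 8, 5]) [381. 272.  40.]
S nut (152, [481.9, 159.3], [459, 152, 45, 16]) [1051.  513.   40.]
S nut (252, [323.4, 200.2], [313, 193, 22, 15]) [739.  69.  40.]
S nut (40, [462.6, 203.1], [449, 199, 26, 9]) [1038.  265.   40.]
```

```bash
cat >> h.py <<'E'
def go(p,yaw=None):
    """dp (mm) and yaw (deg) for world TCP goal"""
    s=r.sense();e=s['eef_pos'];y=s['tcp_rot'][2];d=np.array(p,float)-e
    x=np.array([np.cos(y),np.sin(y)]);yy=np.array([np.sin(y),-np.cos(y)])
    out=[round(d[:2]@x,1),round(d[:2]@yy,1),round(-d[2],1)]
    dy=None if yaw is None else round(np.degrees((y-yaw+np.pi)%(2*np.pi)-np.pi),1)
    print('dp',out,'yaw',dy,'dist',round(np.linalg.norm(d)));return out,dy
E
python3 -c "
from h import *
go([430,-100,240]);go([330,180,220]);go([300,250,200])"
```

```text
dp [np.float64(390.3), np.float64(-418.3), np.float64(-1.4)] yaw None dist 572
dp [np.float64(365.0), np.float64(-714.5), np.float64(18.6)] yaw None dist 803
dp [np.float64(353.8), np.float64(-789.8), np.float64(38.6)] yaw None dist 866
```

Request:
carry_out([
  {"dp":[390,-418,0]},
  {"dp":[390,-418,0]},
  {"dp":[390,-418,0]},
  {"dp":[390,-418,0]},
  {"dp":[390,-418,0]},
  {"dp":[390,-418,0]},
  {"dp":[390,-418,0]},
  {"dp":[390,-418,0]},
  {"dp":[390,-418,0]},
  {"dp":[365,-715,20]},
  {"dp":[365,-715,20]},
  {"dp":[365,-715,20]},
], fingers=1)

```text
schema error: expected keys dp, yaw
```

```bash
python3 -c "
from h import *
s=r.sense();print(s['clock'],s['eef_pos'],s['tcp_rot'],s['qpos']);go([330,250,200])"
```

```text
0.1 [ 159.23991279 -603.93831026  238.62882852] [-3.14032755e+00  2.55347009e-05  2.57783935e-01] [-1.31538084e+00  3.53590425e-01  1.63406144e+00 -3.11855026e-05
  1.15520583e+00 -2.35582536e-03]
dp [np.float64(382.8), np.float64(-782.2), np.float64(38.6)] yaw None dist 872
```

Request:
carry_out([
  {"dp":[390,-418,0],"yaw":0},
  {"dp":[390,-418,0],"yaw":0},
  {"dp":[390,-418,0],"yaw":0},
  {"dp":[390,-418,0],"yaw":0},
  {"dp":[390,-418,0],"yaw":0},
  {"dp":[390,-418,0],"yaw":0},
  {"dp":[390,-418,0],"yaw":0},
  {"dp":[390,-418,0],"yaw":0},
  {"dp":[390,-418,0],"yaw":0},
  {"dp":[365,-715,20],"yaw":0},
  {"dp":[365,-715,20],"yaw":0},
  {"dp":[365,-715,20],"yaw":0},
], fingers=1)

```text
clock: 1.6
eef_pos: [365.9, 70.4, 226.9]
tcp_rot: [-3.142, -0.0, 0.257]
contact_force: [0.3, 0.2, 0.7]
opening: 0.998
grasp_force: 0.0
```

```bash
python3 -c "
from h import *
s=r.sense();print(s['clock'],s['eef_pos'],s['tcp_rot'],s['qpos']);go([330,250,200])"
```

```text
1.6 [365.87735274  70.44407051 226.85518127] [-3.14153218e+00 -3.70104157e-04  2.57361947e-01] [ 1.86103485e-01 -4.35027070e-02  2.14341254e+00  1.00422679e-04
  1.04131796e+00  1.49948715e+00]
dp [np.float64(11.0), np.float64(-182.8), np.float64(26.9)] yaw None dist 185
```

Request:
carry_out([
  {"dp":[11,-183,27],"yaw":0},
  {"dp":[11,-183,27],"yaw":0},
  {"dp":[11,-183,27],"yaw":0},
  {"dp":[11,-183,27],"yaw":0},
  {"dp":[11,-183,27],"yaw":0},
])

```text
clock: 2.22
eef_pos: [330.3, 248.2, 199.7]
tcp_rot: [3.141, 0.001, 0.259]
contact_force: [-0.1, -0.0, 0.3]
opening: 1.001
grasp_force: 0.0
```

```bash
python3 -c "
from h import *
C=cal('wrist');a=r.grab_frame('wrist');save('w1',a);np.save('w1C.npy',np.array(r.get_calibration('wrist'),dtype=object),allow_pickle=True)
print((-C[1].T@C[2]).round(),proj(C,(377,280,34)),r.sense()['eef_pos'])"
```

```text
[396. 267. 334.] [241.86054053 121.43554599] [330.68170682 247.72066146 199.84562996]
```

View pics/w1.png

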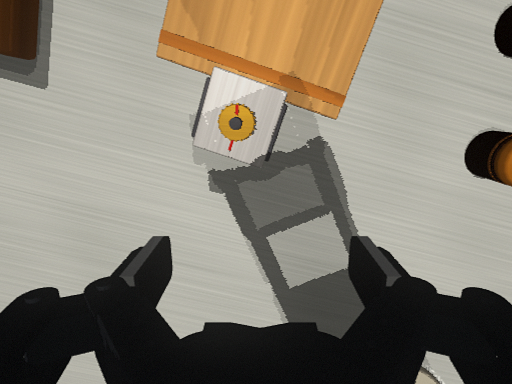

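The wrist view shows the nut centred near (236,123). Its red line points up at (237,110) and the strap's line points down at (231,145), so the nut is about half a turn open.

Run:
```python
from m import *
im=cv2.imread('pics/w1.png')[:,:,::-1];C=cal('wrist')
H=hsv(im);m=cv2.inRange(H,(17,120,80),(32,255,255))
m[:90]=0;m[160:]=0;m[:,:200]=0;m[:,290:]=0
c=max(cv2.findContours(m,0,1)[0],key=cv2.contourArea);e=cv2.fitEllipse(cv2.convexHull(c));print(e)
red=(cv2.inRange(H,(0,140,80),(8,255,255))|cv2.inRange(H,(172,140,80),(180,255,255)));red[:90]=0;red[165:]=0;red[:,:200]=0;red[:,290:]=0
R=blobs(red>0,8);print(R)
n=onz(C,*e[0],36);print('nut@36',n)
print('tri scene',tri((C,*e[0]),(CS,252.2,126.5)),'top',tri((C,*e[0]),(CT,140.7,275.8)))
for b in R:
    z=14 if b[1][1]>130 else 36
    d=onz(C,*b[1],z)-n;print(b[1],d,np.degrees(np.arctan2(d[1],d[0])))
# board corners in top view
w=cv2.inRange(hsv(T),(10,70,60),(24,255,255));w[:185]=0;w[270:]=0;w[:,:100]=0;w[:,190:]=0
c=max(cv2.findContours(w,0,1)[0],key=cv2.contourArea);B=cv2.boxPoints(cv2.minAreaRect(c));P=np.array([onz(CT,*b,6) for b in B]);print(P.round(),P.mean(0))
print(np.linalg.norm(P-np.roll(P,1,0),axis=1))
```

```text
((236.36221313476562, 121.86002349853516), (37.05521774291992, 38.278900146484375), 161.4532928466797)
[(24, [236.5, 109.8], [235, 105, 4, 10]), (22, [230.6, 144.5], [229, 140, 5, 10])]
nut@36 [375.79504863 284.46583038  36.        ]
tri scene (array([374.14784199, 283.99068592,  30.40476556]), np.float64(3.026228401314157)) top (array([374.58622682, 285.65276401,  13.7172847 ]), np.float64(0.7072413523376013))
[236.5, 109.8] [11.12290908  2.53208924  0.        ] 12.824617976546074
[230.6, 144.5] [-26.10804566   1.81305507 -22.        ] 176.02751205362605
[[627. 376.   6.]
 [610. 170.   6.]
 [403. 180.   6.]
 [419. 379.   6.]] [514.52397617 276.20015916   6.        ]
[207.83444857 206.36950532 207.65811285 199.69146937]
```

```bash
python3 -c "
from h import *
go([376,284.5,110])"
```

```text
dp [np.float64(53.2), np.float64(-24.0), np.float64(89.8)] yaw None dist 107
```

Request:
carry_out([
  {"dp":[53,-24,90],"yaw":-120},
  {"dp":[53,-24,90],"yaw":-120},
  {"dp":[53,-24,90],"yaw":-120},
  {"dp":[53,-24,90],"yaw":-120},
  {"dp":[53,-24,90],"yaw":-120},
  {"dp":[53,-24,90],"yaw":-120},
  {"dp":[53,-24,90],"yaw":-120},
  {"dp":[53,-24,90],"yaw":-120},
  {"dp":[53,-24,90],"yaw":-120},
  {"dp":[53,-24,90],"yaw":-120},
  {"dp":[53,-24,90],"yaw":-120},
  {"dp":[53,-24,90],"yaw":-120},
])

```text
clock: 3.78
eef_pos: [376.7, 283.8, 110.3]
tcp_rot: [3.141, 0.0, 2.35]
contact_force: [0.3, -0.5, 0.1]
opening: 1.002
grasp_force: 0.0
```

Request:
carry_out([
  {"dp":[0,0,0],"yaw":-40},
  {"dp":[0,0,0],"yaw":-40},
  {"dp":[0,0,0],"yaw":-40},
  {"dp":[0,0,0],"yaw":-40},
  {"dp":[0,0,0],"yaw":-40},
])

```text
clock: 4.4
eef_pos: [376.3, 284.5, 110.1]
tcp_rot: [3.142, 0.0, 3.045]
contact_force: [0.5, -0.7, -0.5]
opening: 0.998
grasp_force: 0.0
```

Run:
```python
from m import *
s=r.sense();print(s['eef_pos'],s['tcp_rot'],s['qpos'])
C=cal('wrist');im=r.grab_frame('wrist');save('w2',im);print(proj(C,(376,284.5,36)))
m=cv2.inRange(hsv(im),(17,120,80),(32,255,255))
for b in blobs(m>0,100): print(b)
c=max(cv2.findContours(m,0,1)[0],key=cv2.contourArea);e=cv2.fitEllipse(cv2.convexHull(c));print(e)
d=np.load('w1C.npy',allow_pickle=True).item()
K=np.array([[d['fx'],0,d['cx']],[0,d['fy'],d['cy']],[0,0,1.]]);C1=(K,cv2.Rodrigues(np.array(d['rvec'],float))[0],np.array(d['tvec'],float).ravel())
print(tri((C1,236.4,121.9),(C,*e[0])))
go([376,284.5,24])
```

```text
[376.31373135 284.51383332 110.13191846] [3.14156108e+00 1.49649133e-04 3.04521072e+00] [ 6.44240521e-01  2.95974829e-01  2.06568221e+00 -1.10465630e-04
  7.79803863e-01 -8.30095332e-01]
[258.71115901 203.01658552]
(1584, [259.3, 196.1], [235, 172, 50, 52])
(379, [352.2, 233.7], [328, 227, 48, 15])
(123, [175.1, 240.0], [163, 233, 26, 13])
(9348, [256.0, 295.5], [158, 255, 204, 84])
(228, [340.2, 262.3], [330, 255, 18, 22])
((257.4332580566406, 298.1128845214844), (117.58869934082031, 204.44796752929688), 91.35546875)
(array([383.14155959, 280.82246896, 138.07241709]), np.float64(5.553990852360893))
dp [np.float64(0.2), np.float64(-0.2), np.float64(86.1)] yaw None dist 86
```

Run:
```python
from m import *
C=cal('wrist')
d=np.load('w1C.npy',allow_pickle=True).item()
K=np.array([[d['fx'],0,d['cx']],[0,d['fy'],d['cy']],[0,0,1.]]);C1=(K,cv2.Rodrigues(np.array(d['rvec'],float))[0],np.array(d['tvec'],float).ravel())
print(tri((C1,236.4,121.9),(C,260,197.8)),onz(C,260,197.8,36))
```

```text
(array([375.1384992 , 285.36450022,  25.62247378]), np.float64(0.6146162278256413)) [372.02830882 285.96682869  36.        ]
```

Request:
carry_out([
  {"dp":[1.3,0.4,60],"yaw":0},
  {"dp":[1.3,0.4,85],"yaw":0},
  {"dp":[1.3,0.4,85],"yaw":0},
  {"dp":[1.3,0.4,85],"yaw":0},
])

```text
clock: 4.95
eef_pos: [375.3, 286.0, 25.8]
tcp_rot: [3.141, 0.001, 3.048]
contact_force: [0.4, -0.2, -0.6]
opening: 1.003
grasp_force: 0.0
```

Request:
carry_out([
  {"dp":[0,0,0],"yaw":0},
  {"dp":[0,0,0],"yaw":0},
  {"dp":[0,0,0],"yaw":0},
  {"dp":[0,0,0],"yaw":0},
  {"dp":[0,0,0],"yaw":0},
  {"dp":[0,0,0],"yaw":0},
], fingers=-1, grip_force=50)

```text
clock: 5.7
eef_pos: [374.7, 284.7, 26.0]
tcp_rot: [-3.14, 0.0, 3.051]
contact_force: [1.3, -12.0, 16.5]
opening: 0.401
grasp_force: 47.9
```

Request:
carry_out([
  {"dp":[0,0,0.1],"yaw":9},
  {"dp":[0,0,0.2],"yaw":18},
  {"dp":[0,0,0.3],"yaw":27},
  {"dp":[0,0,0.4],"yaw":36},
  {"dp":[0,0,0.5],"yaw":45},
  {"dp":[0,0,0.6],"yaw":54},
  {"dp":[0,0,0.7],"yaw":63},
  {"dp":[0,0,0.8],"yaw":72},
  {"dp":[0,0,0.9],"yaw":81},
  {"dp":[0,0,1.0],"yaw":90},
  {"dp":[0,0,1.1],"yaw":99},
  {"dp":[0,0,1.2],"yaw":108},
])

```text
clock: 7.2
eef_pos: [375.6, 285.3, 24.9]
tcp_rot: [3.14, -0.0, 1.161]
contact_force: [3.5, -10.0, 15.3]
opening: 0.405
grasp_force: 48.3
```

Request:
carry_out([
  {"dp":[0,0,0.1],"yaw":9},
  {"dp":[0,0,0.2],"yaw":18},
  {"dp":[0,0,0.3],"yaw":27},
  {"dp":[0,0,0.4],"yaw":36},
  {"dp":[0,0,0.5],"yaw":45},
  {"dp":[0,0,0.6],"yaw":54},
  {"dp":[0,0,0.7],"yaw":63},
  {"dp":[0,0,0.8],"yaw":72},
  {"dp":[0,0,0.9],"yaw":81},
  {"dp":[0,0,1.0],"yaw":87},
])

```text
clock: 8.45
eef_pos: [376.0, 284.6, 23.9]
tcp_rot: [3.141, -0.002, -0.356]
contact_force: [7.2, -17.1, 18.2]
opening: 0.404
grasp_force: 48.7
```

```bash
python3 -c "
from h import *
s=r.sense();print(s['wrist_torque'],s['qpos'],s['eef_pos'],s['tcp_rot'])"
```

```text
[-2.74938112 -1.23469365  0.27504553] [ 0.64644529  0.45495439  2.10736192 -0.0044233   0.57848862  2.57657914] [375.97594406 284.58047414  23.93117026] [ 3.14095769e+00 -2.46443024e-03 -3.55634109e-01]
```

Request:
carry_out([
  {"dp":[0,0,0.1],"yaw":6},
  {"dp":[0,0,0.1],"yaw":12},
  {"dp":[0,0,0.1],"yaw":18},
  {"dp":[0,0,0.1],"yaw":18},
])

```text
clock: 8.95
eef_pos: [373.8, 285.9, 23.5]
tcp_rot: [3.141, 0.001, -0.67]
contact_force: [-7.4, 0.9, 13.5]
opening: 0.401
grasp_force: 49.5
```

```bash
python3 -c "
from h import *
s=r.sense();print(s['wrist_torque'],s['qpos'][5],s['eef_pos'],s['tcp_rot'])"
```

```text
[ 0.37576158  1.14421631 -0.19490391] 2.888245280000306 [373.82592004 285.9034732   23.48994527] [ 3.14099402e+00  1.04781526e-03 -6.69668657e-01]
```

Request:
carry_out([
  {"dp":[0,0,0],"yaw":0},
  {"dp":[0,0,0],"yaw":0},
  {"dp":[0,0,0],"yaw":0},
  {"dp":[0,0,0],"yaw":0},
  {"dp":[0,0,-60],"yaw":0},
  {"dp":[0,0,-120],"yaw":0},
  {"dp":[-30,0,-130],"yaw":0},
  {"dp":[-30,0,-130],"yaw":0},
], fingers=1)

```text
clock: 9.95
eef_pos: [350.8, 305.3, 153.8]
tcp_rot: [-3.139, -0.0, -0.666]
contact_force: [-0.6, -0.6, 0.0]
opening: 1.005
grasp_force: 0.0
```

```bash
python3 -c "
from m import *
print(r.sense()['eef_pos'])
C=cal('wrist');a=r.grab_frame('wrist')
p=proj(C,(375,285,34));print(p)
u,v=map(int,p);M=cv2.getRotationMatrix2D((u,v),0,1)
save('w3',cv2.resize(a[max(0,v-80):v+80,max(0,u-100):u+100],None,fx=3,fy=3,interpolation=2));save('w3f',a)
red=(cv2.inRange(hsv(a),(0,140,80),(8,255,255))|cv2.inRange(hsv(a),(172,140,80),(180,255,255)))
for b in blobs(red>0,8):
  if np.hypot(b[1][0]-u,b[1][1]-v)<90: print(b,[ (lambda d:(d,np.degrees(np.arctan2(d[1],d[0]))))(onz(C,*b[1],z)[:2]-[375.3,285]) for z in(14,34)])"
```

```text
[350.75352908 305.29734667 153.84784565]
[261.71672682 149.34932661]
(64, [273.7, 165.8], [266, 157, 16, 18]) [(array([-21.59818453,   2.34961996]), np.float64(173.7913315373891)), (array([-17.96937272,   0.63953509]), np.float64(177.961687238836))]
```

View pics/w3.png

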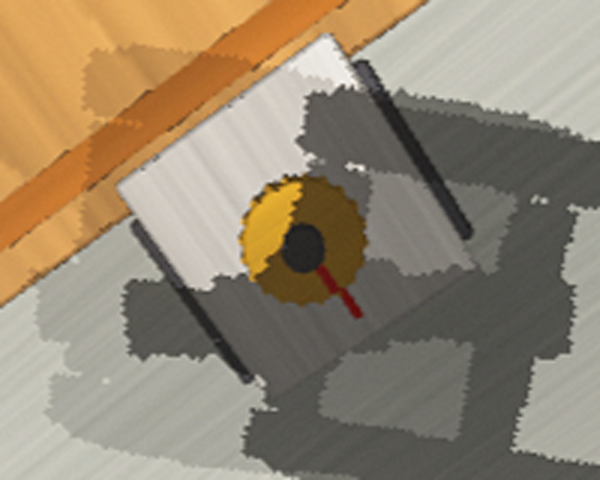

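The crop shows the nut's red line (340,290) running straight on from the strap line, so the nut is tight.

```bash
cat >> m.py <<'E'
def breads():
    ims=[r.grab_frame('top'),r.grab_frame('scene')];Cs=[cal('top'),cal('scene')];o=[]
    for im,C in zip(ims,Cs):
        L=[]
        for b in blobs(mk(im,(10,150,70),(20,255,255)),60):
            p=onz(C,*b[1],50)
            if b[0]<500 and 300<p[0]<720 and -200<p[1]<150: L.append((p[:2],b[1]))
        o.append(L)
    for p,u in o[0]:
        q=[(x,w) for x,w in o[1] if np.hypot(*(x-p))<30]
        if q: print('bread',((p+q[0][0])/2).round(1),'tri',[x.round(1) for x in tri((Cs[0],*u),(Cs[1],*q[0][1]))])
        else: print('top only',p.round(1))
    return ims
E
python3 -c "
from m import *
breads();go([411,7,120],0);go([411,7,17],0)"
```

```text
bread [ 648.7 -114.1] tri [array([ 648.6, -113.6,   48.2]), np.float64(2.3)]
bread [ 543.3 -122.4] tri [array([ 542.9, -121.9,   48.3]), np.float64(1.9)]
bread [535.8  29.9] tri [array([535.6,  30.3,  49. ]), np.float64(3.2)]
bread [411.4   3.8] tri [array([411.4,   3.8,  49.8]), np.float64(2.4)]
dp [np.float64(230.8), np.float64(196.2), np.float64(32.1)] yaw -38.2 dist 305
dp [np.float64(230.8), np.float64(196.2), np.float64(135.1)] yaw -38.2 dist 332
```

Request:
carry_out([
  {"dp":[231,198,20],"yaw":-38},
  {"dp":[231,198,20],"yaw":-38},
  {"dp":[231,198,20],"yaw":-38},
  {"dp":[231,198,20],"yaw":-38},
  {"dp":[231,198,32],"yaw":-38},
  {"dp":[231,198,32],"yaw":-38},
  {"dp":[231,198,32],"yaw":-38},
], fingers=1)

```text
clock: 10.98
eef_pos: [409.5, 3.6, 119.5]
tcp_rot: [3.141, 0.002, -0.008]
contact_force: [-0.2, 0.6, -0.4]
opening: 1.0
grasp_force: 0.0
```

```bash
python3 -c "
from m import *
go([411.4,4.3,17],0)
C=cal('wrist');im=r.grab_frame('wrist');save('w4',im);print(proj(C,(411.4,4.3,50)))"
```

```text
dp [np.float64(1.9), np.float64(-0.7), np.float64(102.5)] yaw -0.5 dist 103
[260.15945578 200.75850592]
```

View pics/w4.png

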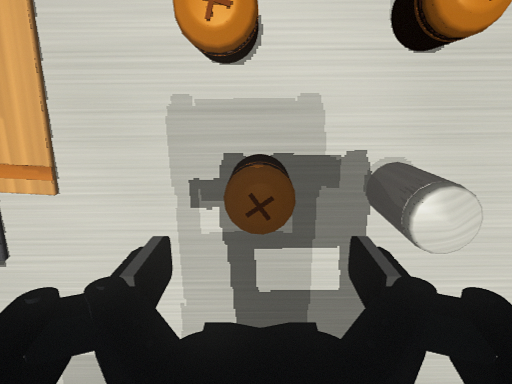

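The dome sits at (260,200), on the prediction, and the shaker at (445,215) is clear of the fingers. I'll go down and grip.

Request:
carry_out([
  {"dp":[1.9,-0.7,55],"yaw":0},
  {"dp":[1.9,-0.7,102],"yaw":0},
  {"dp":[1.9,-0.7,102],"yaw":0},
  {"dp":[1.9,-0.7,102],"yaw":0},
])

```text
clock: 11.52
eef_pos: [412.3, 7.1, 19.6]
tcp_rot: [-3.142, -0.0, -0.003]
contact_force: [0.8, 0.9, -0.3]
opening: 1.005
grasp_force: 0.0
```

Request:
carry_out([
  {"dp":[0,0,0],"yaw":0},
  {"dp":[0,0,0],"yaw":0},
  {"dp":[0,0,0],"yaw":0},
  {"dp":[0,0,0],"yaw":0},
  {"dp":[0,0,0],"yaw":0},
], fingers=-1, grip_force=25)

```text
clock: 12.15
eef_pos: [413.0, 6.6, 20.2]
tcp_rot: [-3.141, -0.003, -0.004]
contact_force: [-1.7, 1.4, 14.3]
opening: 0.604
grasp_force: 23.6
```

```bash
python3 -c "
from m import *
go([411,4,120],0);go([578,332,120],0);go([571,212.5,120],0);go([459,339.5,120],0);go([451.5,220,120],0)"
```

```text
dp [np.float64(-2.0), np.float64(2.6), np.float64(-99.8)] yaw -0.2 dist 100
dp [np.float64(163.6), np.float64(-326.0), np.float64(-99.8)] yaw -0.2 dist 378
dp [np.float64(157.1), np.float64(-206.5), np.float64(-99.8)] yaw -0.2 dist 278
dp [np.float64(44.6), np.float64(-333.0), np.float64(-99.8)] yaw -0.2 dist 351
dp [np.float64(37.6), np.float64(-213.5), np.float64(-99.8)] yaw -0.2 dist 239
```

Request:
carry_out([
  {"dp":[0,0,-50],"yaw":0},
  {"dp":[0,0,-100],"yaw":0},
  {"dp":[164,-326,-102],"yaw":0},
  {"dp":[164,-326,-102],"yaw":0},
  {"dp":[164,-326,-102],"yaw":0},
  {"dp":[164,-326,-102],"yaw":0},
  {"dp":[164,-326,-102],"yaw":0},
  {"dp":[164,-326,-102],"yaw":0},
  {"dp":[164,-326,-102],"yaw":0},
  {"dp":[164,-326,-102],"yaw":0},
])

```text
clock: 13.4
eef_pos: [576.5, 331.4, 120.8]
tcp_rot: [3.141, 0.001, -0.004]
contact_force: [0.2, -0.8, -1.8]
opening: 0.6
grasp_force: 28.0
```

```bash
python3 -c "
from m import *
print(r.sense()['opening']);go([578,332,28],0)
im=r.grab_frame('scene');save('s5',im[60:260,180:400])"
```

```text
0.5996848310445193
dp [np.float64(1.5), np.float64(-0.6), np.float64(92.8)] yaw -0.2 dist 93
```

View pics/s5.png

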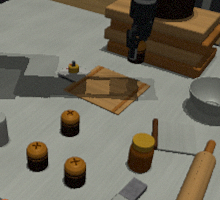

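The panettone is held above the far corner of the board, and three remain on the bench. I'll lower it.

Request:
carry_out([
  {"dp":[1,0,50],"yaw":0},
  {"dp":[1,0,80],"yaw":0},
  {"dp":[1,0,88],"yaw":0},
  {"dp":[1,0,92],"yaw":0},
  {"dp":[1,0,93],"yaw":0},
  {"dp":[1,0,93],"yaw":0},
])

```text
clock: 14.2
eef_pos: [578.8, 332.2, 28.9]
tcp_rot: [-3.141, -0.001, -0.004]
contact_force: [-0.4, -0.7, -0.0]
opening: 0.603
grasp_force: 28.1
```

Request:
carry_out([
  {"dp":[0,0,1.5],"yaw":0},
  {"dp":[0,0,2.5],"yaw":0},
  {"dp":[0,0,2.5],"yaw":0},
])

```text
clock: 14.58
eef_pos: [578.5, 332.2, 26.4]
tcp_rot: [-3.141, -0.001, -0.004]
contact_force: [-3.1, -1.2, 7.8]
opening: 0.599
grasp_force: 29.0
```

Request:
carry_out([
  {"dp":[0,0,0],"yaw":0},
  {"dp":[0,0,0],"yaw":0},
  {"dp":[0,0,0],"yaw":0},
  {"dp":[0,0,0],"yaw":0},
  {"dp":[0,0,-50],"yaw":0},
  {"dp":[0,0,-100],"yaw":0},
  {"dp":[0,0,-100],"yaw":0},
], fingers=1)

```text
clock: 15.45
eef_pos: [580.8, 333.3, 129.8]
tcp_rot: [-3.138, -0.007, -0.004]
contact_force: [0.2, 0.7, 0.3]
opening: 1.004
grasp_force: 0.0
```

```bash
python3 -c "
from m import *
breads();go([536,30.2,120],0);go([536,30.2,19],0)"
```

```text
bread [ 648.7 -114.1] tri [array([ 648.6, -113.6,   48.2]), np.float64(2.3)]
bread [ 543.4 -122.6] tri [array([ 542.9, -121.9,   48. ]), np.float64(1.8)]
bread [535.7  29.5] tri [array([535.6,  29.8,  49.3]), np.float64(3.3)]
dp [np.float64(-41.1), np.float64(302.0), np.float64(5.5)] yaw -0.2 dist 305
dp [np.float64(-41.1), np.float64(302.0), np.float64(106.5)] yaw -0.2 dist 323
```

Request:
carry_out([
  {"dp":[-43,302,5],"yaw":0},
  {"dp":[-43,302,5],"yaw":0},
  {"dp":[-43,302,5],"yaw":0},
  {"dp":[-43,302,5],"yaw":0},
  {"dp":[-43,302,5],"yaw":0},
  {"dp":[-43,302,5],"yaw":0},
  {"dp":[-43,302,5],"yaw":0},
])

```text
clock: 16.42
eef_pos: [533.5, 30.1, 119.2]
tcp_rot: [-3.141, 0.002, -0.005]
contact_force: [0.1, 0.1, 1.2]
opening: 0.999
grasp_force: 0.0
```

```bash
python3 -c "
from m import *
print(r.sense()['eef_pos']);go([536,30.2,19],0)"
```

```text
[533.48781687  30.11008011 119.20643406]
dp [np.float64(2.5), np.float64(-0.1), np.float64(100.2)] yaw -0.3 dist 100
```

Request:
carry_out([
  {"dp":[1.5,0,55],"yaw":0},
  {"dp":[1.5,0,100],"yaw":0},
  {"dp":[1.5,0,100],"yaw":0},
  {"dp":[1.5,0,100],"yaw":0},
])

```text
clock: 16.92
eef_pos: [536.2, 31.0, 21.0]
tcp_rot: [-3.142, -0.001, -0.003]
contact_force: [-0.8, 1.0, 0.3]
opening: 0.995
grasp_force: 0.0
```

Request:
carry_out([
  {"dp":[0,0,0],"yaw":0},
  {"dp":[0,0,0],"yaw":0},
  {"dp":[0,0,0],"yaw":0},
  {"dp":[0,0,0],"yaw":0},
  {"dp":[0,0,0],"yaw":0},
], fingers=-1, grip_force=25)

```text
clock: 17.55
eef_pos: [536.6, 30.2, 21.8]
tcp_rot: [-3.141, -0.002, -0.004]
contact_force: [-0.9, 1.9, 8.6]
opening: 0.6
grasp_force: 24.8
```

```bash
python3 -c "
from m import *
go([571,212.5,120],0)"
```

```text
dp [np.float64(33.7), np.float64(-182.4), np.float64(-98.2)] yaw -0.2 dist 210
```

Request:
carry_out([
  {"dp":[0,0,-50],"yaw":0},
  {"dp":[0,0,-100],"yaw":0},
  {"dp":[34,-182,-102],"yaw":0},
  {"dp":[34,-182,-102],"yaw":0},
  {"dp":[34,-182,-102],"yaw":0},
  {"dp":[34,-182,-102],"yaw":0},
  {"dp":[34,-182,-102],"yaw":0},
  {"dp":[34,-182,-60],"yaw":0},
  {"dp":[34,-182,-20],"yaw":0},
  {"dp":[34,-182,-10],"yaw":0},
  {"dp":[34,-182,-8],"yaw":0},
  {"dp":[34,-182,-8],"yaw":0},
])

```text
clock: 19.05
eef_pos: [571.1, 211.7, 29.4]
tcp_rot: [-3.141, -0.002, -0.005]
contact_force: [-0.4, 0.4, -1.1]
opening: 0.594
grasp_force: 27.2
```

Request:
carry_out([
  {"dp":[0,0,1.5],"yaw":0},
  {"dp":[0,0,2.0],"yaw":0},
  {"dp":[0,0,2.0],"yaw":0},
])

```text
clock: 19.42
eef_pos: [571.1, 212.1, 27.8]
tcp_rot: [-3.141, -0.002, -0.004]
contact_force: [-1.4, -1.8, 10.2]
opening: 0.604
grasp_force: 28.2
```

Request:
carry_out([
  {"dp":[0,0,0],"yaw":0},
  {"dp":[0,0,0],"yaw":0},
  {"dp":[0,0,0],"yaw":0},
  {"dp":[0,0,0],"yaw":0},
  {"dp":[0,0,-50],"yaw":0},
  {"dp":[0,0,-100],"yaw":0},
  {"dp":[0,0,-100],"yaw":0},
], fingers=1)

```text
clock: 20.3
eef_pos: [572.9, 212.9, 130.3]
tcp_rot: [-3.139, -0.007, -0.004]
contact_force: [0.2, -0.1, 0.2]
opening: 1.001
grasp_force: 0.0
```

```bash
python3 -c "
from m import *
breads();go([541.5,-121.9,120],0)"
```

```text
bread [ 648.8 -114. ] tri [array([ 648.6, -113.4,   48.1]), np.float64(2.1)]
bread [ 543.2 -122.5] tri [array([ 542.8, -122. ,   48.4]), np.float64(1.6)]
dp [np.float64(-27.4), np.float64(334.0), np.float64(6.4)] yaw -0.2 dist 335
```

Request:
carry_out([
  {"dp":[-28,335,6],"yaw":0},
  {"dp":[-28,335,6],"yaw":0},
  {"dp":[-28,335,6],"yaw":0},
  {"dp":[-28,335,6],"yaw":0},
  {"dp":[-28,335,6],"yaw":0},
  {"dp":[-28,335,6],"yaw":0},
  {"dp":[-28,335,6],"yaw":0},
  {"dp":[-28,335,6],"yaw":0},
])

```text
clock: 21.4
eef_pos: [540.3, -122.1, 119.2]
tcp_rot: [-3.141, 0.002, -0.004]
contact_force: [0.8, 0.2, -0.8]
opening: 1.001
grasp_force: 0.0
```

```bash
python3 -c "
from m import *
go([543,-122.3,19],0)
im=r.grab_frame('wrist');C=cal('wrist')
print(proj(C,(543,-122.3,50)),[b for b in blobs(mk(im,(10,150,70),(20,255,255)),300)])"
```

```text
dp [np.float64(2.7), np.float64(0.2), np.float64(100.2)] yaw -0.2 dist 100
[261.8928423  200.06503887] [(5529, [247.0, 38.1], [206, 0, 83, 82]), (413, [505.1, 125.8], [497, 107, 15, 37]), (3508, [261.3, 196.8], [226, 164, 71, 69])]
```

Request:
carry_out([
  {"dp":[1.5,0,55],"yaw":0},
  {"dp":[1.5,0,100],"yaw":0},
  {"dp":[1.5,0,100],"yaw":0},
  {"dp":[1.5,0,100],"yaw":0},
])

```text
clock: 21.95
eef_pos: [543.2, -122.4, 21.3]
tcp_rot: [3.141, -0.001, -0.003]
contact_force: [-0.3, -0.2, 0.3]
opening: 1.001
grasp_force: 0.0
```

Request:
carry_out([
  {"dp":[0,0,0],"yaw":0},
  {"dp":[0,0,0],"yaw":0},
  {"dp":[0,0,0],"yaw":0},
  {"dp":[0,0,0],"yaw":0},
  {"dp":[0,0,0],"yaw":0},
], fingers=-1, grip_force=25)

```text
clock: 22.58
eef_pos: [543.4, -123.1, 21.8]
tcp_rot: [3.141, -0.002, -0.004]
contact_force: [-0.0, 2.5, 8.3]
opening: 0.602
grasp_force: 24.8
```

```bash
python3 -c "
from m import *
go([459,339.5,125],0)"
```

```text
dp [np.float64(-86.4), np.float64(-462.2), np.float64(-103.2)] yaw -0.2 dist 481
```

Request:
carry_out([
  {"dp":[0,0,-55],"yaw":0},
  {"dp":[0,0,-104],"yaw":0},
  {"dp":[-86,-462,-106],"yaw":0},
  {"dp":[-86,-462,-106],"yaw":0},
  {"dp":[-86,-462,-106],"yaw":0},
  {"dp":[-86,-462,-106],"yaw":0},
  {"dp":[-86,-462,-106],"yaw":0},
  {"dp":[-86,-462,-106],"yaw":0},
  {"dp":[-86,-462,-106],"yaw":0},
  {"dp":[-86,-462,-106],"yaw":0},
  {"dp":[-86,-462,-106],"yaw":0},
  {"dp":[-86,-462,-106],"yaw":0},
])

```text
clock: 24.08
eef_pos: [458.1, 338.8, 126.5]
tcp_rot: [3.141, -0.0, -0.004]
contact_force: [0.6, 0.2, -1.2]
opening: 0.598
grasp_force: 27.2
```

```bash
python3 -c "
from m import *
print(r.sense()['opening']);go([459,339.5,29.5],0)"
```

```text
0.5983999380296939
dp [np.float64(0.9), np.float64(-0.7), np.float64(97.0)] yaw -0.2 dist 97
```

Request:
carry_out([
  {"dp":[0,0,50],"yaw":0},
  {"dp":[0,0,85],"yaw":0},
  {"dp":[0,0,95],"yaw":0},
  {"dp":[0,0,98],"yaw":0},
  {"dp":[0,0,98],"yaw":0},
  {"dp":[0,0,98],"yaw":0},
])

```text
clock: 24.82
eef_pos: [459.0, 339.8, 29.4]
tcp_rot: [-3.14, -0.002, -0.004]
contact_force: [-0.2, 0.5, -1.0]
opening: 0.6
grasp_force: 27.2
```

Request:
carry_out([
  {"dp":[0,0,1.5],"yaw":0},
  {"dp":[0,0,2.0],"yaw":0},
  {"dp":[0,0,2.0],"yaw":0},
])

```text
clock: 25.2
eef_pos: [458.8, 339.9, 27.8]
tcp_rot: [-3.141, -0.001, -0.004]
contact_force: [-3.2, -2.6, 13.9]
opening: 0.598
grasp_force: 28.7
```

Request:
carry_out([
  {"dp":[0,0,0],"yaw":0},
  {"dp":[0,0,0],"yaw":0},
  {"dp":[0,0,0],"yaw":0},
  {"dp":[0,0,0],"yaw":0},
  {"dp":[0,0,-50],"yaw":0},
  {"dp":[0,0,-100],"yaw":0},
  {"dp":[0,0,-100],"yaw":0},
], fingers=1)

```text
clock: 26.08
eef_pos: [460.4, 341.0, 129.9]
tcp_rot: [-3.137, -0.006, -0.004]
contact_force: [0.5, -0.1, -0.6]
opening: 1.001
grasp_force: 0.0
```

```bash
python3 -c "
from m import *
breads();go([648.7,-114,120],0)"
```

```text
bread [ 648.8 -114. ] tri [array([ 648.6, -113.4,   48.1]), np.float64(2.1)]
dp [np.float64(192.3), np.float64(452.6), np.float64(6.3)] yaw -0.2 dist 492
```

Request:
carry_out([
  {"dp":[189,453,6],"yaw":0},
  {"dp":[189,453,6],"yaw":0},
  {"dp":[189,453,6],"yaw":0},
  {"dp":[189,453,6],"yaw":0},
  {"dp":[189,453,6],"yaw":0},
  {"dp":[189,453,6],"yaw":0},
  {"dp":[189,453,6],"yaw":0},
  {"dp":[189,453,6],"yaw":0},
  {"dp":[189,453,6],"yaw":0},
  {"dp":[189,453,6],"yaw":0},
])

```text
clock: 27.42
eef_pos: [644.0, -113.9, 118.3]
tcp_rot: [-3.141, 0.003, -0.005]
contact_force: [-0.4, 0.3, -0.4]
opening: 1.001
grasp_force: 0.0
```

```bash
python3 -c "
from m import *
go([648.8,-114,19],0)
im=r.grab_frame('wrist');C=cal('wrist')
print(proj(C,(648.8,-114,50)),[b for b in blobs(mk(im,(10,150,70),(20,255,255)),300)])"
```

```text
dp [np.float64(4.8), np.float64(0.1), np.float64(99.3)] yaw -0.3 dist 99
[262.24133001 197.32248015] [(2799, [54.9, 48.7], [0, 0, 85, 87]), (3455, [368.7, 25.4], [302, 4, 133, 43]), (3559, [260.7, 194.5], [225, 161, 72, 70]), (924, [497.2, 265.9], [480, 249, 32, 35])]
```

Request:
carry_out([
  {"dp":[3,0,55],"yaw":0},
  {"dp":[3,0,99],"yaw":0},
  {"dp":[3,0,99],"yaw":0},
  {"dp":[3,0,99],"yaw":0},
])

```text
clock: 27.98
eef_pos: [649.1, -113.6, 22.5]
tcp_rot: [3.141, -0.001, -0.003]
contact_force: [0.6, -0.5, 0.4]
opening: 1.002
grasp_force: 0.0
```

Request:
carry_out([
  {"dp":[0,0,0],"yaw":0},
  {"dp":[0,0,0],"yaw":0},
  {"dp":[0,0,0],"yaw":0},
  {"dp":[0,0,0],"yaw":0},
  {"dp":[0,0,0],"yaw":0},
], fingers=-1, grip_force=25)

```text
clock: 28.6
eef_pos: [649.4, -114.4, 23.1]
tcp_rot: [3.141, -0.002, -0.004]
contact_force: [-1.1, 1.7, 7.2]
opening: 0.603
grasp_force: 25.1
```

```bash
python3 -c "
from m import *
go([451.5,220,130],0)"
```

```text
dp [np.float64(-199.3), np.float64(-333.6), np.float64(-106.9)] yaw -0.2 dist 403
```

Request:
carry_out([
  {"dp":[0,0,-55],"yaw":0},
  {"dp":[0,0,-108],"yaw":0},
  {"dp":[-199,-334,-110],"yaw":0},
  {"dp":[-199,-334,-110],"yaw":0},
  {"dp":[-199,-334,-110],"yaw":0},
  {"dp":[-199,-334,-110],"yaw":0},
  {"dp":[-199,-334,-110],"yaw":0},
  {"dp":[-199,-334,-110],"yaw":0},
  {"dp":[-199,-334,-110],"yaw":0},
  {"dp":[-199,-334,-110],"yaw":0},
  {"dp":[-199,-334,-110],"yaw":0},
])

```text
clock: 29.98
eef_pos: [451.6, 219.5, 131.4]
tcp_rot: [3.142, -0.001, -0.005]
contact_force: [-0.2, -0.3, -1.8]
opening: 0.601
grasp_force: 27.0
```

```bash
python3 -c "
from m import *
print(r.sense()['opening']);go([451.5,220,30.7],0)"
```

```text
0.6012443702349451
dp [np.float64(-0.1), np.float64(-0.5), np.float64(100.7)] yaw -0.3 dist 101
```

Request:
carry_out([
  {"dp":[0,0,50],"yaw":0},
  {"dp":[0,0,88],"yaw":0},
  {"dp":[0,0,99],"yaw":0},
  {"dp":[0,0,101],"yaw":0},
  {"dp":[0,0,101],"yaw":0},
  {"dp":[0,0,101],"yaw":0},
])

```text
clock: 30.72
eef_pos: [451.6, 220.7, 31.4]
tcp_rot: [-3.141, -0.002, -0.004]
contact_force: [0.5, -0.0, -1.5]
opening: 0.603
grasp_force: 27.0
```

Request:
carry_out([
  {"dp":[0,0,1.0],"yaw":0},
  {"dp":[0,0,2.0],"yaw":0},
  {"dp":[0,0,2.0],"yaw":0},
])

```text
clock: 31.1
eef_pos: [451.1, 220.7, 29.0]
tcp_rot: [-3.141, -0.001, -0.004]
contact_force: [-1.7, -1.0, 11.2]
opening: 0.603
grasp_force: 28.0
```

Request:
carry_out([
  {"dp":[0,0,0],"yaw":0},
  {"dp":[0,0,0],"yaw":0},
  {"dp":[0,0,0],"yaw":0},
  {"dp":[0,0,0],"yaw":0},
  {"dp":[0,0,-50],"yaw":0},
  {"dp":[0,0,-100],"yaw":0},
  {"dp":[0,0,-160],"yaw":0},
  {"dp":[0,0,-180],"yaw":0},
], fingers=1)

```text
clock: 32.1
eef_pos: [452.3, 221.1, 211.9]
tcp_rot: [-3.139, -0.005, -0.004]
contact_force: [0.3, 0.8, 0.0]
opening: 1.001
grasp_force: 0.0
```

Request:
carry_out([
  {"dp":[60,565,0],"yaw":0},
  {"dp":[60,565,0],"yaw":0},
  {"dp":[60,565,0],"yaw":0},
  {"dp":[60,565,0],"yaw":0},
  {"dp":[60,565,0],"yaw":0},
  {"dp":[60,565,0],"yaw":0},
  {"dp":[60,565,0],"yaw":0},
  {"dp":[60,565,0],"yaw":0},
  {"dp":[60,565,0],"yaw":0},
  {"dp":[60,565,0],"yaw":0},
  {"dp":[60,565,0],"yaw":0},
  {"dp":[60,565,0],"yaw":0},
])

```text
clock: 33.6
eef_pos: [508.3, -343.3, 208.0]
tcp_rot: [-3.141, 0.001, -0.003]
contact_force: [-0.4, 0.3, 0.5]
opening: 1.001
grasp_force: 0.0
```

```bash
python3 -c "
from m import *
s=r.sense();print(s['eef_pos'],s['tcp_rot'],s['qpos'])
np.save('w6C.npy',np.array(r.get_calibration('wrist'),dtype=object))
im=r.grab_frame('wrist');save('w6',im);save('t6',r.grab_frame('top')[140:300,60:330]);save('s6',r.grab_frame('scene'))
a=cv2.imread('pics/t6.png');b=cv2.imread('pics/s6.png')[80:280,180:400]
c=np.zeros((400,800,3),np.uint8);A=cv2.resize(a,(440,261));c[:261,:440]=A;B=cv2.resize(b,(360,327));c[:327,440:]=B;cv2.imwrite('pics/ts6.png',c)"
```

```text
[ 508.32403888 -343.34775035  208.03162464] [-3.14082493e+00  5.73139684e-04 -3.02909214e-03] [-5.96676734e-01  3.66100630e-01  1.68852660e+00  3.56537999e-04
  1.08786999e+00  9.76983195e-01]
```

View pics/w6.png

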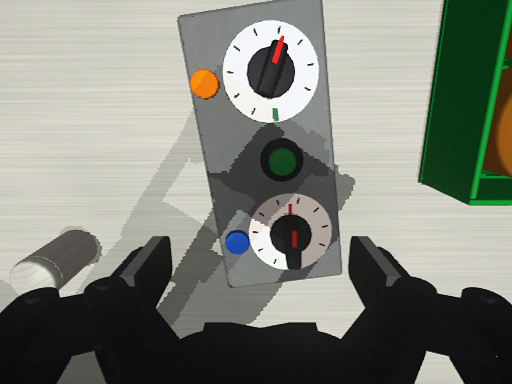

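View pics/ts6.png

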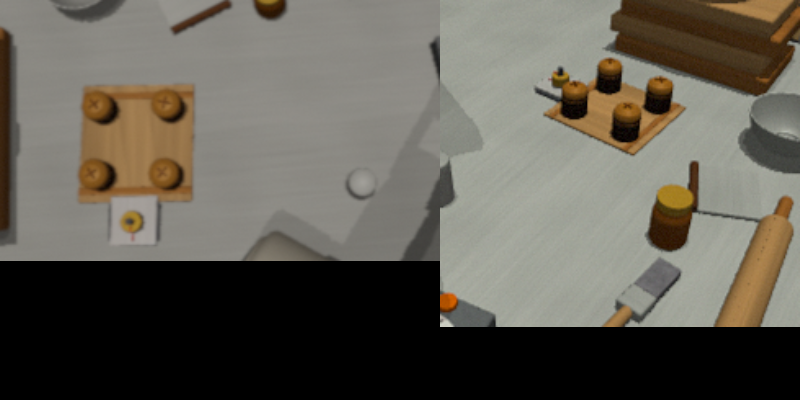

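All four panettoni stand on the board in both crops. In the wrist view knob b is centred near (270,72) with its pointer up at (279,48) and the green zero tick at (275,115). Orange is at (204,84) beside knob b.

```bash
cat >> h.py <<'E'
def calf(f):
    d=np.load(f,allow_pickle=True).item()
    return np.array([[d['fx'],0,d['cx']],[0,d['fy'],d['cy']],[0,0,1.]]),cv2.Rodrigues(np.array(d['rvec'],float))[0],np.array(d['tvec'],float).ravel()
E
cat >> m.py <<'E'
def redm(im,v=70): return (cv2.inRange(hsv(im),(0,150,v),(7,255,255))|cv2.inRange(hsv(im),(174,150,v),(180,255,255)))>0
E
python3 - <<'E'
from m import *
C=calf('w6C.npy');W=cv2.imread('pics/w6.png')[:,:,::-1]
white=mk(W,(0,0,170),(180,45,255));white[130:]=0;white[:,:215]=0;white[:,325:]=0
c=max(cv2.findContours(white.astype(np.uint8),0,1)[0],key=cv2.contourArea);e=cv2.fitEllipse(cv2.convexHull(c));print('dial',e)
n=onz(C,*e[0],50.5);print('dial centre',n)
for b in blobs(redm(W),8): print('W red',b,onz(C,*b[1],88).round(1))
for b in blobs(mk(W,(50,100,60),(85,255,255)),8):
    if b[1][1]<130 and b[1][0]<330: print('tick',b,onz(C,*b[1],51)-n)
for nm,im,CC in(('T',T,CT),('S',S,CS)):
    for b in blobs(redm(im),3):
        p=onz(CC,*b[1],88)
        if 400<p[0]<680 and -460<p[1]<-250: print(nm,b,p.round(1))
for b in blobs(mk(W,(5,200,120),(18,255,255)),100): print('orange',b,onz(C,*b[1],59))
for b in blobs(mk(W,(100,180,80),(125,255,255)),100): print('blue',b,onz(C,*b[1],59))
E
```

```text
dial ((270.39581298828125, 70.91117095947266), (96.66339111328125, 102.40481567382812), 4.203929424285889)
dial centre [ 606.87845112 -352.22824199   50.5       ]
W red (160, [277.8, 50.2], [272, 36, 12, 28]) [ 618.  -356.7   88. ]
W red (27, [289.9, 208.1], [289, 204, 3, 10]) [ 487.  -369.3   88. ]
W red (81, [294.0, 238.6], [292, 231, 5, 17]) [ 457.  -373.8   88. ]
tick (50, [275.3, 114.2], [273, 109, 6, 12]) [-38.4790861   -4.86299698   0.5       ]
T (10, [361.5, 169.0], [361, 167, 2, 5]) [ 615.9 -356.7   88. ]
T (12, [375.9, 224.1], [375, 222, 3, 5]) [ 458.3 -375.3   88. ]
S (19, [101.9, 248.4], [99, 246, 7, 5]) [ 454.6 -371.5   88. ]
S (5, [111.4, 263.8], [110, 263, 4, 3]) [ 501.  -385.8   88. ]
S (22, [166.3, 280.4], [164, 277, 6, 8]) [ 614.2 -353.8   88. ]
S (5, [172.8, 298.4], [172, 297, 3, 4]) [ 650.5 -374.6   88. ]
orange (637, [203.8, 83.4], [190, 69, 28, 30]) [ 595.71141834 -292.11439131   59.        ]
orange (750, [505.9, 136.3], [498, 96, 14, 79]) [ 547.62174078 -573.88060348   59.        ]
blue (411, [236.9, 242.4], [226, 232, 23, 22]) [ 439.30384118 -318.04458404   59.        ]
```

Run:
```python
from m import *
C=calf('w6C.npy')
p=tri((C,277.8,50.2),(CS,166.3,280.4));q=tri((CT,361.5,169),(CS,166.3,280.4));print('red b',p,q)
print('red a',tri((C,294,238.6),(CS,101.9,248.4)))
print('button',tri((C,282,160),(CS,131.6,267.6)),'orange',tri((C,203.8,83.4),(CS,184,264)))
# bar direction from the red stripe shape
W=cv2.imread('pics/w6.png')[:,:,::-1];m=redm(W);m[100:]=0
P=np.array([onz(C,u,v,p[0][2])[:2] for v,u in np.argwhere(m)[:]])
P=P[(abs(P-p[0][:2])<25).all(1)]
vx=cv2.fitLine(P.astype(np.float32),2,0,.01,.01).ravel();print(vx,np.degrees(np.arctan2(vx[1],vx[0])))
go([606.9,-352.2,150],np.radians(-21))
```

```text
red b (array([ 617.3050946 , -356.26316444,   93.1618254 ]), np.float64(0.46438425810447687)) (array([ 615.53972767, -355.47725454,   90.78994939]), np.float64(1.178299597654851))
red a (array([ 459.07602702, -373.33540562,   92.70782864]), np.float64(0.2444364069054428))
button (array([ 527.66428354, -363.15163591,   71.76456055]), np.float64(1.2947275160089695)) orange (array([ 595.89041849, -291.67859221,   57.05676188]), np.float64(0.19099355591667805))
[ 9.4680655e-01 -3.2180333e-01  6.1714667e+02 -3.5646017e+02] -18.772017
dp [np.float64(98.3), np.float64(8.4), np.float64(58.4)] yaw 20.9 dist 115
```

Request:
carry_out([
  {"dp":[98,8.5,58],"yaw":20},
  {"dp":[98,8.5,58],"yaw":20},
  {"dp":[98,8.5,58],"yaw":20},
  {"dp":[98,8.5,58],"yaw":20},
  {"dp":[98,8.5,58],"yaw":20},
])

```text
clock: 34.38
eef_pos: [606.0, -353.7, 151.4]
tcp_rot: [3.141, -0.001, -0.352]
contact_force: [-0.6, 0.5, -0.3]
opening: 1.003
grasp_force: 0.0
```

```bash
python3 -c "
from m import *
s=r.sense();print(s['eef_pos'],s['tcp_rot'],s['qpos'][5])
C=cal('wrist');im=r.grab_frame('wrist');save('w7',im)
for b in blobs(redm(im),8): print(b, onz(C,*b[1],92))
print(proj(C,(606.9,-352.2,92)),proj(C,(606.9,-352.2,50)))
go([606.9,-352.2,76],np.radians(-20))
"
```

```text
[ 606.03675646 -353.6926636   151.41623245] [ 3.14129506e+00 -1.03253116e-03 -3.52215504e-01] 1.3927028107217798
(38, [258.4, 160.1], [257, 154, 4, 14]) [ 637.67264667 -363.6267948    92.        ]
(135, [258.6, 192.8], [256, 182, 6, 23]) [ 616.61117983 -355.97959612   92.        ]
(31, [329.8, 314.3], [327, 310, 6, 10]) [ 506.90564698 -373.53586966   92.        ]
[258.34237476 207.35063986] [258.59152888 190.71122863]
dp [np.float64(0.2), np.float64(-1.8), np.float64(75.5)] yaw -0.2 dist 76
```

View pics/w7.png

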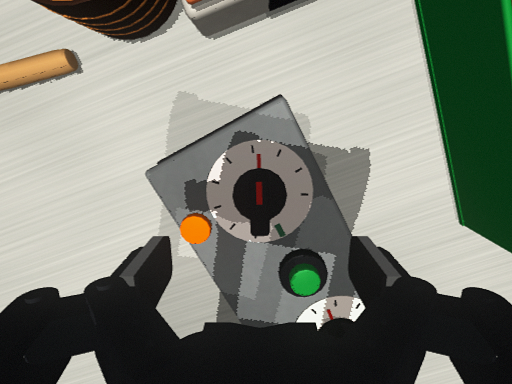

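The bar stands vertical in the image through (259,205), so it lines up with the tool. Its red half points up, and the green tick is at (281,230).

Request:
carry_out([
  {"dp":[0.5,-1,45],"yaw":0},
  {"dp":[0.5,-1,75],"yaw":0},
  {"dp":[0.5,-1,75],"yaw":0},
  {"dp":[0.5,-1,75],"yaw":0},
])

```text
clock: 34.92
eef_pos: [607.9, -353.6, 77.0]
tcp_rot: [3.141, -0.002, -0.353]
contact_force: [0.2, -0.5, -0.2]
opening: 1.0
grasp_force: 0.0
```

Request:
carry_out([
  {"dp":[0,0,0],"yaw":0},
  {"dp":[0,0,0],"yaw":0},
  {"dp":[0,0,0],"yaw":0},
  {"dp":[0,0,0],"yaw":0},
  {"dp":[0,0,0],"yaw":0},
  {"dp":[0,0,0],"yaw":0},
  {"dp":[0,0,0],"yaw":0},
], fingers=-1, grip_force=30)

```text
clock: 35.8
eef_pos: [607.2, -353.4, 75.5]
tcp_rot: [3.141, -0.0, -0.353]
contact_force: [-2.2, -3.5, 5.0]
opening: 0.154
grasp_force: 33.3
```

Request:
carry_out([
  {"dp":[0,0,0],"yaw":-9},
  {"dp":[0,0,0],"yaw":-18},
  {"dp":[0,0,0],"yaw":-27},
  {"dp":[0,0,0],"yaw":-36},
  {"dp":[0,0,0],"yaw":-45},
  {"dp":[0,0,0],"yaw":-54},
  {"dp":[0,0,0],"yaw":-63},
  {"dp":[0,0,0],"yaw":-72},
  {"dp":[0,0,0],"yaw":-81},
  {"dp":[0,0,0],"yaw":-90},
  {"dp":[0,0,0],"yaw":-99},
  {"dp":[0,0,0],"yaw":-108},
])

```text
clock: 37.3
eef_pos: [605.9, -351.6, 75.5]
tcp_rot: [-3.138, -0.002, 1.537]
contact_force: [-8.8, 4.3, 11.7]
opening: 0.157
grasp_force: 34.2
```

Request:
carry_out([
  {"dp":[0,0,0],"yaw":-9},
  {"dp":[0,0,0],"yaw":-18},
  {"dp":[0,0,0],"yaw":-27},
  {"dp":[0,0,0],"yaw":-36},
  {"dp":[0,0,0],"yaw":-45},
  {"dp":[0,0,0],"yaw":-54},
  {"dp":[0,0,0],"yaw":-63},
  {"dp":[0,0,0],"yaw":-72},
  {"dp":[0,0,0],"yaw":-81},
  {"dp":[0,0,0],"yaw":-90},
  {"dp":[0,0,0],"yaw":-95},
])

```text
clock: 38.67
eef_pos: [604.6, -353.1, 75.5]
tcp_rot: [3.141, -0.005, -3.089]
contact_force: [-14.0, -3.2, 13.1]
opening: 0.156
grasp_force: 34.2
```

```bash
python3 -c "
from h import *
s=r.sense();print(s['wrist_torque'],s['qpos'][5],s['eef_pos'],s['tcp_rot'])"
```

```text
[-0.57605596  2.29501095 -0.11039621] -2.151518195809447 [ 604.59012393 -353.08871513   75.47766477] [ 3.14062782 -0.00498576 -3.08925183]
```

Request:
carry_out([
  {"dp":[0,0,0],"yaw":-2},
  {"dp":[0,0,0],"yaw":-4},
  {"dp":[0,0,0],"yaw":-6},
  {"dp":[0,0,0],"yaw":-8},
  {"dp":[0,0,0],"yaw":-8},
])

```text
clock: 39.3
eef_pos: [604.7, -353.1, 75.5]
tcp_rot: [3.14, -0.004, -2.956]
contact_force: [-12.3, -3.5, 13.0]
opening: 0.161
grasp_force: 50.1
```

```bash
python3 -c "
from h import *
s=r.sense();print(s['wrist_torque'],s['qpos'][5],s['eef_pos'],s['tcp_rot'])"
```

```text
[-0.53402746  2.20156852 -1.28241958] -2.2861652229016536 [ 604.70612709 -353.13415793   75.49669421] [ 3.13955657 -0.00409066 -2.95552505]
```

Request:
carry_out([
  {"dp":[0,0,0],"yaw":0},
  {"dp":[0,0,0],"yaw":0},
  {"dp":[0,0,0],"yaw":0},
  {"dp":[0,0,0],"yaw":0},
  {"dp":[0,0,-40],"yaw":0},
  {"dp":[0,0,-90],"yaw":0},
  {"dp":[0,0,-110],"yaw":0},
  {"dp":[0,0,-110],"yaw":0},
], fingers=1)

```text
clock: 40.3
eef_pos: [608.0, -353.3, 186.6]
tcp_rot: [-3.14, 0.002, -2.954]
contact_force: [0.3, -0.5, -0.2]
opening: 0.996
grasp_force: 0.0
```

```bash
python3 -c "
from m import *
C=cal('wrist');im=r.grab_frame('wrist');save('w8',im)
for b in blobs(redm(im),8):
  d=onz(C,*b[1],92)-[606.9,-352.2,92];print(b,d,np.degrees(np.arctan2(d[1],d[0])))
g=[b for b in blobs(mk(im,(50,80,40),(85,255,255)),15)];print(g)
for b in g:
  d=onz(C,*b[1],51)-[606.9,-352.2,51];print(d,np.degrees(np.arctan2(d[1],d[0])))
go([527,-363.3,110],0)
"
```

```text
(44, [266.0, 19.9], [264, 13, 5, 15]) [-123.37251453  -19.51595667    0.        ] -171.01102298574992
(30, [262.5, 149.7], [261, 144, 4, 13]) [-35.06735767  -5.01550838   0.        ] -171.8604734391856
(104, [261.6, 176.6], [259, 167, 6, 20]) [-14.07006096  -1.7071766    0.        ] -173.08189167708832
[(20439, [57.9, 143.1], [0, 0, 104, 301]), (844, [266.0, 87.6], [250, 71, 33, 34]), (50, [263.2, 138.3], [261, 133, 5, 11])]
[  -0.86048846 -186.28165593    0.        ] -90.26466377579095
[-82.45495071 -10.7418641    0.        ] -172.57756291272398
[-39.62084502  -4.93994292   0.        ] -172.89301420647087
dp [np.float64(80.7), np.float64(4.6), np.float64(74.8)] yaw -169.2 dist 110
```

View pics/w8.png

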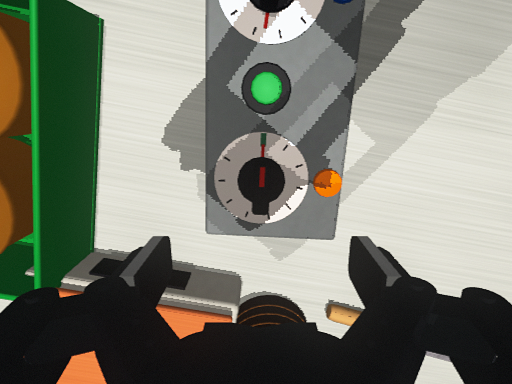

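The pointer is at −173.1° and the green tick at −172.9°, so counter b is at zero. The button shows at (266,88). Next I close the fingers and press it.

Request:
carry_out([
  {"dp":[80,4.5,40],"yaw":0},
  {"dp":[80,4.5,60],"yaw":0},
  {"dp":[80,4.5,60],"yaw":0},
  {"dp":[80,4.5,60],"yaw":0},
  {"dp":[80,4.5,60],"yaw":0},
  {"dp":[80,4.5,90],"yaw":0},
  {"dp":[80,4.5,98],"yaw":0},
  {"dp":[80,4.5,98],"yaw":0},
], fingers=-1, grip_force=20)

```text
clock: 41.35
eef_pos: [528.2, -363.3, 87.2]
tcp_rot: [3.141, -0.0, -2.953]
contact_force: [-0.0, -0.8, 0.8]
opening: -0.0
grasp_force: 0.0
```

Request:
carry_out([
  {"dp":[0.5,0,4],"yaw":0},
  {"dp":[0.5,0,8],"yaw":0},
  {"dp":[0.5,0,11],"yaw":0},
  {"dp":[0.5,0,13],"yaw":0},
  {"dp":[0.5,0,14],"yaw":0},
  {"dp":[0.5,0,14],"yaw":0},
])

```text
clock: 42.1
eef_pos: [527.8, -363.9, 74.0]
tcp_rot: [-3.141, 0.001, -2.954]
contact_force: [-0.1, -0.4, 8.6]
opening: 0.005
grasp_force: 4.2
```

Request:
carry_out([
  {"dp":[0,0,1],"yaw":0},
  {"dp":[0,0,1.5],"yaw":0},
  {"dp":[0,0,1.5],"yaw":0},
])

```text
clock: 42.48
eef_pos: [527.9, -363.9, 73.8]
tcp_rot: [-3.141, 0.001, -2.954]
contact_force: [-4.7, 3.0, 20.1]
opening: 0.0
grasp_force: 10.1
```

Request:
carry_out([
  {"dp":[0,0,-50],"yaw":0},
  {"dp":[0,0,-110],"yaw":0},
  {"dp":[0,0,-140],"yaw":0},
  {"dp":[-40,0,-140],"yaw":0},
  {"dp":[-40,0,-140],"yaw":0},
  {"dp":[-40,0,-140],"yaw":0},
])

```text
clock: 43.22
eef_pos: [565.8, -355.7, 210.8]
tcp_rot: [3.14, -0.002, -2.953]
contact_force: [-0.0, -0.2, -0.5]
opening: 0.001
grasp_force: 0.0
```

```bash
python3 -c "
from m import *
s=r.sense();print(s['clock'],s['eef_pos'],s['contact_force'])
a=r.grab_frame('top')[180:290,90:200];b=r.grab_frame('scene')[100:180,230:330];w=r.grab_frame('wrist')
c=np.zeros((400,800,3),np.uint8);c[:400,:400]=cv2.resize(a,(400,400));c[:320,400:]=cv2.resize(b,(400,320));save('f',c)
C=cal('wrist')
for q in blobs(redm(w),8): 
  p=onz(C,*q[1],92);d=p-[606.9,-352.2,92];print(q[1],p,np.degrees(np.arctan2(d[1],d[0])))
"
```

```text
43.225 [ 565.83249142 -355.69066641  210.78689526] [-0.02482422 -0.17052215 -0.47238145]
[262.0, 53.8] [ 458.51876148 -373.51054078   92.        ] -171.82705757254897
[259.2, 78.1] [ 476.5541931  -372.35032003   92.        ] -171.21213913277617
[256.6, 188.5] [ 567.0936163  -357.63341224   92.        ] -172.22738855933122
[255.3, 216.1] [ 592.8186471  -354.04878705   92.        ] -172.52023175970953
```

View pics/f.png

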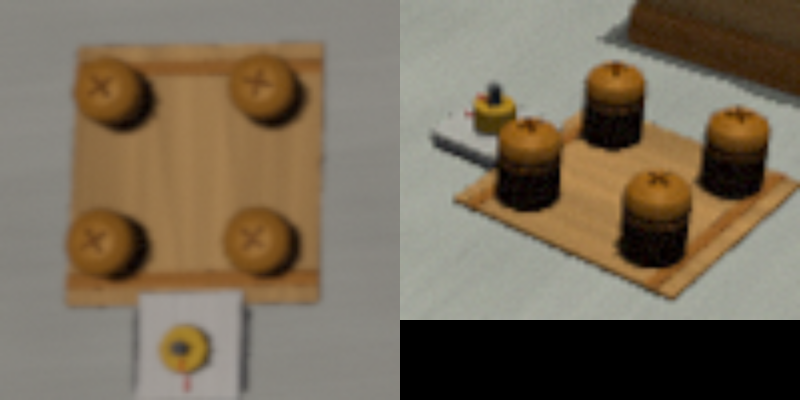

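All four panettoni stand upright on the board with the nut's lines aligned. Counter b is at zero, counter a has not moved, and the button bottomed out before I let it go.

```bash
python3 -c "
from rig import r
print(r.sign_off())"
```

```text
the job is handed in; nothing more can be done
None
```

I carried out every step and handed the job in at about 43 s, but `sign_off` returned no verdict: the nut is tight, all four panettoni stand on the board, the orange-marked counter is at zero with the blue one unmoved, and the button was pressed and released.

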